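Move a freshly gilded bowl from the drying stand to the banding wheel

TASK

Swing the keeper arm of the sloping drying stand fully aside, then take the freshly gilded bowl from the stand and set it upright and centred on the round felt pad of the banding wheel. The leaf marks easily: grip the bowl with no more than 40 N, do not press it hard against anything, and put it down softly rather than dropping it. Leave the small cup, the brush pot and the palette knife where they are.

Things in the scene. Friction and masses are not known exactly. Their poses are not given: they have to be found in the camera images.
- stand: Light-wood drying stand, 190 x 220 mm, fixed, with a board sloping at 30 degrees; origin on the bench. z up, x level from the board's low side (which faces away from the robot) to its high side, y along its width. In these axes the board's normal is (-sin 30, 0, cos 30) deg and up-slope is (cos 30, 0, sin 30) deg.
- seat (a point): Point of the sloping board's upper face on which the bowl's foot is centred, 75 mm above the stand's origin. The board reaches 55 mm down-slope and 135 mm up-slope of it and 110 mm either side. A cleat 9 mm high along the down-slope side of the bowl's foot keeps it from sliding.
- keeper (a joint): Steel keeper arm, swinging parallel to the board, 12 mm over the bowl's rim; its 16 mm post stands 88 mm to the +y side and 20 mm up-slope of the seat. At 0 rad it lies across the bowl, pointing to the stand's -y; it grows as it swings up-slope to its stop at 1.6 rad, clear of the bowl (aside: over 1.2). Starts at 0 to 0.3. It stays where it is left; about 0.6 N at the knob moves it.
- keeper_knob (a point): Middle of the dark-wood knob at the keeper arm's free end: a pin 18 mm thick and 36 mm long, square to the board, 96 to 132 mm above the board's face, 107 mm from the hinge axis (the post's axis, parallel to the board's normal).
- bowl_center (a point): Gilded bowl, loose, about 0.15 kg: 114 mm across the rim, 72 mm high, wall 4 mm, foot 68 mm across, inner floor 12 mm thick. This point is on its axis, 36 mm above the foot; z runs from foot to mouth. It starts foot down on the sloping board, its mouth leaning 30 degrees away from the robot.
- bowl: The same bowl; origin at the centre of its foot's underside. Outer radius: 50 mm at 24 mm up, 56.5 at 42, 57 at the rim (72). It can be pinched by its wall, one finger inside. The leaf is marked by a total finger force over 100 N (both fingers added), by being pressed on wheel or stand with over 20 N, or by landing on the pad from over 6 mm.
- pad (a point): Centre of the top of the round grey felt pad on the banding wheel, 100 mm across, 62 mm above the bench and 5 mm above the wheel head. The bowl's foot must stand wholly on this pad (centred to 15 mm).
- wheel: Banding wheel: round metal turntable head 180 mm across on a pedestal, fixed, does not turn; origin on the bench, on its axis.
- small_cup: Bystander: dark wooden cup, 64 mm across, 50 mm high; origin under its foot.
- brush_pot: Bystander: white pot, 68 mm across, 85 mm high, with brushes up to 155 mm; origin under its foot.
- palette_knife: Bystander: palette knife 200 mm long, lying flat on the bench; x along it.
There are look-alikes about, which are no part of the job. What is meant by the bowl is not pink, red or white, and is the smaller of those in its own colour.

How it is judged:
On the way, in this order (a step that is already met when the one before it is completed fails the run):
1. the keeper arm is swung fully aside while the bowl is still on the stand (value of joint keeper above 1.2 rad and distance between bowl_center and seat below 0.06 m), for 0.2 s.
2. the bowl is lifted off the stand (distance between bowl_center and seat above 0.1 m), for 0.1 s.
At the end, for the whole second after the job is handed in: The bowl stands upright (within 0.08 rad), released and at rest, its foot on the felt pad of the banding wheel and centred to 15 mm; the keeper arm is still swung aside (over 1.2 rad) (horizontal distance between bowl and pad below 0.015 m and distance between bowl and pad below 0.016 m and angle between bowl's own z axis and vertical below 0.08 rad and linear speed of bowl below 0.02 m/s and value of joint keeper above 1.2 rad); the robot touches nothing.
It fails at once if the fingers' force on the bowl exceeds 100 N (contact force between bowl and the fingers above 100 N).
It fails at once if the bowl is pressed or knocked against the wheel with more than 20 N (contact force between bowl and wheel above 20 N).
It fails at once if the bowl is pressed or knocked against the stand or its keeper with more than 20 N (contact force between bowl and stand above 20 N).
It fails at once if the bowl is dropped or banged down on the wheel (it moves at over 0.35 m/s within 20 mm above the pad) (horizontal distance between bowl and pad below 0.09 m and z of bowl in the frame of pad below 0.02 m and linear speed of bowl above 0.35 m/s).
It fails at once if the small cup, brush pot or palette knife is displaced by more than 30 mm (distance of any of small_cup, brush_pot, palette_knife from where it was at the start of the episode above 0.03 m).
It also fails if it takes over 62 s, if anything falls off the work surface, if the arm or the gripper's body presses on something with over 40 N, if the wrist force passes 120 N, or if a joint passes its speed limit or range.

ROBOT

A 6-joint arm with a two-finger parallel gripper is mounted at the origin on the work surface. World frame = base frame: x ahead of the robot, y to its left, z up, the work surface at z = 0. Lengths are in m, angles in rad, forces in N, time in s.
With the tool pointing down it reaches from about 0.225 to 0.875 m from the base axis. Payload 3.4 kg.
Tool frame: the origin (TCP) lies between the finger pads; the fingertips stand 19 mm ahead of it and the grasp point (between the pads) is the TCP; z points along the fingers, y is the line along which they close (so a half turn about z gives the same grasp; the last joint's range is limited). The gripper opens to 85 mm and grips with 20 to 120 N. Pads are 22 mm wide; open, the fingers measure 114 mm over their backs; the gripper's body (76 mm by 85 mm) begins 54 mm behind the grasp point. The pads swing forward as they close: fully open they stand 13 mm farther back than shut.
Start: joints at [-1.458, 0.276, 1.505, -0, 1.361, -0.121], TCP at [0.133, -0.559, 0.25] pointing down, gripper open.
Joint ranges: [-2.89, 2.89], [-0.75, 2.08], [0.22, 2.7], [-1.18, 4.32], [0.11, 2.71], [-2.7, 2.7]. Speed limits (rad/s): [2.57, 2.57, 3.14, 3.14, 3.14, 3.14].

INTERFACE

Orientations are given as a unit quaternion [w, x, y, z].
In Python, from rig import get_state, imaging, ticket gives the robot as it stands. The module is installed in compiled form; this text tells all that it offers.
- The arm moves only by the shell command python3 -m inch 'ROWS' [FORCE]. ROWS is JSON, a list of rows, each an object with "claw": the opening, from -1 (shut) to 1 (fully open); "travel": the shift along the world's x, y, z in units of 200 mm (1.0 is 200 mm), a list of three; "turn": the turn about the world's z in units of 180 degrees (1.0 is 180 degrees). A call has 1 to 5 rows; each row is the pose to reach, as a shift and turn from the pose commanded when the call began, turning the shorter way round; what a row does not reach only later rows make up. A row lasts 1/10 s, in which the tool goes at most 50 mm and 8.59 degrees, less where a joint would pass 70% of its speed; a pose out of reach is approached as far as the arm can. A call with a number of a shift or a turn outside -1 to 1 is refused whole. A call with a gripper value outside its range is refused whole. The fingers move at their own pace and stop on an object; FORCE is the grip in N (left out, the last holds). Time passes only in rows, so rows that repeat a pose let the fingers close. It gives the time, the measured TCP pose, the force, the opening and the grip force at its end, in the units of the state.
- get_state(): the state, without advancing time (a new reading comes with each control period).
- imaging.get_image(name): name is "side" or "top"; returns the picture (384x512x3 uint8, red, green, blue); there is no depth.
- imaging.camera_params(name): a dict with "camera_matrix" (3x3 intrinsics, pixels), "cam_to_world" (4x4, takes a point from camera to world coordinates). Camera axes: x right, y down, z forward; pixel columns grow to the right and rows downward; lengths in m; the calibration is good to about 2 mm. A picture is of the moment at which its call begins. camera_params takes no time and is no camera call.
- ticket.sign_off(): hands the job in; it is judged then, once.
The state is a dict: "clock": time; "qpos": joint angles; "qd": joint speeds; "effort": joint torques, N m; "position": TCP position; "ee_rot": TCP orientation; "contact_force": force on the tool from outside, world axes, zero at the start; "moment": the same for the moment, N m; "width": finger opening in m; "gripper_force": force on a finger pad.
Only numpy, scipy, OpenCV 4.12 (cv2) and the standard library are available. Lean on these libraries where they do the work, as an engineer would, in place of code of your own. Each camera call takes 0.05 s, during which the arm holds its last target. There are 200 camera calls.

## Working session

There is one attempt and no reset: what is moved stays moved. The work goes in short steps, Python scripts to look and compute and a shell command to move; the robot and the scene stay as the last step left them, time stands still between calls to the robot, and variables do not carry over. Pictures are saved under pics/ and viewed, at most 10 in all, crops included, and the job is handed in when it is done.

```bash
mkdir -p pics
cat > h.py <<'E'
from rig import get_state, imaging, ticket
import numpy as np, cv2
def snap(n,f,crop=None,s=1):
    im=imaging.get_image(n)[:,:,::-1]
    cv2.imwrite(f'pics/raw_{f}.png',im)
    if crop: x0,y0,x1,y1=crop; im=im[y0:y1,x0:x1]
    cv2.imwrite(f'pics/{f}.png',cv2.resize(im,None,fx=s,fy=s,interpolation=cv2.INTER_CUBIC))
def P(n):
    c=imaging.camera_params(n);K=np.array(c['camera_matrix']);T=np.linalg.inv(np.array(c['cam_to_world']))
    return K@T[:3]
def proj(n,X):
    p=P(n)@np.r_[X,1]; return p[:2]/p[2]
def tri(a,b):
    X=cv2.triangulatePoints(P('side'),P('top'),np.array(a,float).reshape(2,1),np.array(b,float).reshape(2,1))[:,0]
    X=X[:3]/X[3]; return X, proj('side',X)-a, proj('top',X)-b
def onz(n,uv,z):
    M=P(n);H=np.c_[M[:,0],M[:,1],M[:,2]*z+M[:,3]]
    X=np.linalg.solve(H,np.r_[uv,1]);return X[:2]/X[2]
E
python3 - <<'E'
from h import *
a=imaging.get_image('side');b=imaging.get_image('top')
cv2.imwrite('pics/raw_s0.png',a[:,:,::-1]);cv2.imwrite('pics/raw_t0.png',b[:,:,::-1])
for n,i in(('s',a),('t',b)): cv2.imwrite(f'pics/{n}0.png',cv2.resize(i[:,:,::-1],(800,600),interpolation=cv2.INTER_CUBIC))
for n in('side','top'):print(n,np.round(imaging.camera_params(n)['cam_to_world'],3).tolist(),imaging.camera_params(n)['camera_matrix'])
print(get_state())
E
```

```text
side [[-0.826, -0.317, 0.466, 0.046], [-0.564, 0.464, -0.684, 0.668], [0.0, -0.827, -0.562, 0.693], [0.0, 0.0, 0.0, 1.0]] [[347.95990539   0.         255.01113706]
 [  0.         347.95990539 186.81833405]
 [  0.           0.           1.        ]]
top [[-0.019, -0.989, 0.15, 0.329], [-1.0, 0.022, 0.019, -0.069], [-0.022, -0.149, -0.989, 1.496], [0.0, 0.0, 0.0, 1.0]] [[476.57712712   0.         264.9529762 ]
 [  0.         476.57712712 186.94222394]
 [  0.           0.           1.        ]]
{'clock': 0.1, 'qpos': array([-1.45798450e+00,  2.76523778e-01,  1.50599773e+00,  3.73411212e-05,
        1.36070819e+00, -1.21033393e-01]), 'qd': array([-0.00011531,  0.00054046, -0.00141325, -0.0023911 , -0.0012595 ,
        0.00064394]), 'effort': array([ 1.05165054e-03, -4.17701018e+01, -2.46404564e+01, -1.80082120e-04,
        5.80557593e-03,  1.05473569e-05]), 'position': array([ 0.13317776, -0.55891525,  0.24953425]), 'ee_rot': array([-8.18436406e-04,  9.93172459e-01,  1.16652464e-01,  2.16214383e-05]), 'contact_force': array([ 0.41756868,  0.0236857 , -0.83242819]), 'moment': array([ 0.02713397, -0.02101611,  0.02549997]), 'gripper_force': 0.0, 'width': 0.08549005063476418}
```

View pics/s0.png

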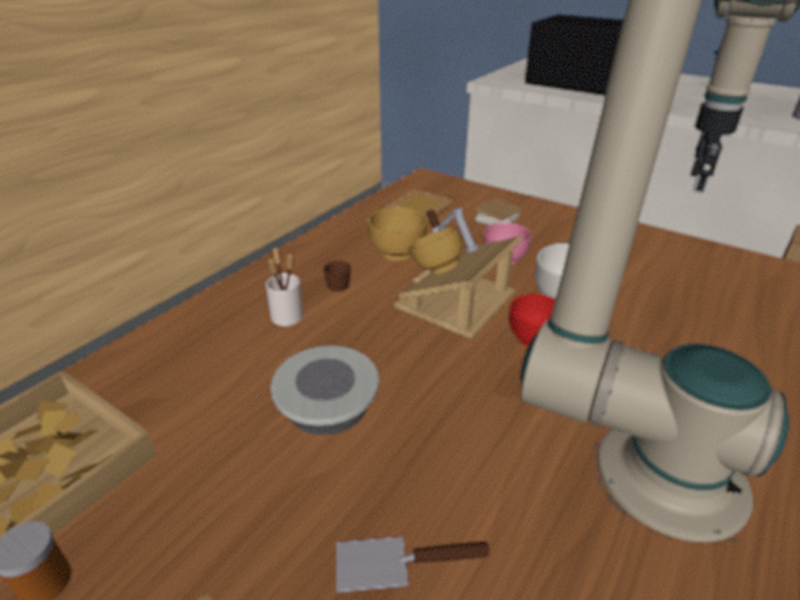

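View pics/t0.png

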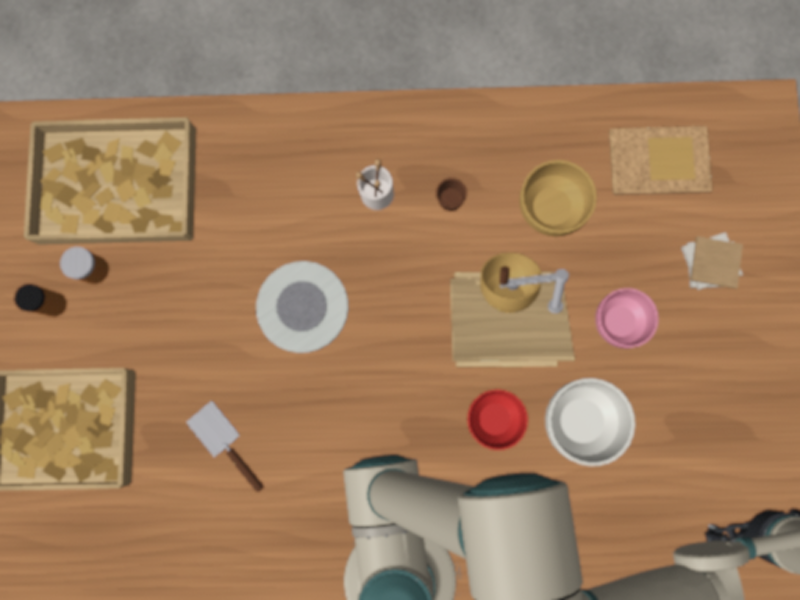

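Top view (800x600): the candidates for the bowl are gold on the stand (511,282), larger gold (558,198), red (498,419), white (590,421) and pink (627,318). I choose the smaller gold one, on the stand, with the keeper knob at (504,275) over it. The pad is at (302,306). The side view shows the bowl at (437,248), the knob at (433,218) and the pad at (325,380). Next is one close crop of both views.

Run:
```python
from h import *
s=cv2.imread('pics/raw_s0.png')[125:220,245:340];t=cv2.imread('pics/raw_t0.png')[160:240,280:380]
s=cv2.resize(s,None,fx=4,fy=6,interpolation=cv2.INTER_CUBIC)[:600];t=cv2.resize(t,None,fx=4,fy=6,interpolation=cv2.INTER_CUBIC)
t=cv2.copyMakeBorder(t,0,s.shape[0]-t.shape[0],0,0,cv2.BORDER_CONSTANT)
cv2.imwrite('pics/c1.png',np.hstack([s,t]));print(s.shape,t.shape)
# pad
a=cv2.imread('pics/raw_s0.png');print(tri((325*.64,380*.64),(302*.64,306*.64)))
print('knob',tri((433*.64,216*.64),(504*.64,273*.64)))
```

```text
(570, 380, 3) (570, 400, 3)
(array([0.52534739, 0.17968743, 0.05599291]), array([0.85650031, 0.15407508]), array([-0.22484634, -0.3312987 ]))
knob (array([ 0.55570674, -0.20345567,  0.19694296]), array([-0.34133533, -0.05458381]), array([0.10116614, 0.18762427]))
```

View pics/c1.png

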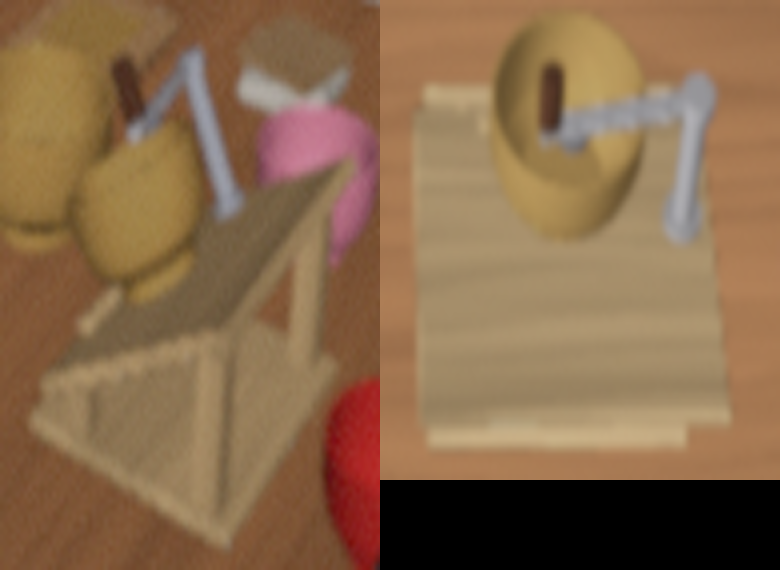

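```bash
cat > fit.py <<'E'
from h import *
from scipy.optimize import least_squares
S=lambda x,y:np.array([245+x/4,125+y/6]);T=lambda x,y:np.array([280+(x-380)/4,160+y/6])
def W(p,u,v,n):  # upslope, stand y, normal -> world
    c,s=np.cos(np.pi/6),.5
    x,z=u*c-n*s,u*s+n*c
    a=p[3];return p[:3]+np.array([x*np.cos(a)-v*np.sin(a),x*np.sin(a)+v*np.cos(a),z])
def kn(p,n,th=None):
    th=p[4] if th is None else th
    return W(p,.02+.107*np.sin(th),.088-.107*np.cos(th),n)
obs=[('side',S(122,60),lambda p:kn(p,.132)),('top',T(551,66),lambda p:kn(p,.132)),
('side',S(137,130),lambda p:kn(p,.096)),('top',T(551,129),lambda p:kn(p,.096)),
('side',S(230,208),lambda p:W(p,.02,.088,0)),('top',T(682,228),lambda p:W(p,.02,.088,0)),
('top',T(418,415),lambda p:W(p,.135,-.11,0)),('top',T(728,412),lambda p:W(p,.135,.11,0)),
('side',S(352,158),lambda p:W(p,.135,.11,0)),('side',S(218,328),lambda p:W(p,.135,-.11,0)),('side',S(45,378),lambda p:W(p,-.055,-.11,0)),
('top',T(492,100),lambda p:W(p,0,-.057,.072)),('top',T(645,95),lambda p:W(p,0,.057,.072))]
def f(p): return np.concatenate([proj(n,g(p))-q for n,q,g in obs])
r=least_squares(f,[.53,-.2,.08,np.pi,.1],loss='soft_l1')
if __name__=='__main__':
    p=r.x;print(p.round(4));print(f(p).reshape(-1,2).round(1).tolist())
    print('knobmid',kn(p,.114).round(4),'rim',W(p,0,0,.072),'pinch',W(p,0,-.055,.058))
    for th in np.arange(0,1.61,.2): print(round(th,1),kn(p,.114,th).round(3))
    # pad ellipse
    for n in('side','top'):
        im=cv2.imread(f'pics/raw_{n[0]}0.png').astype(int);u,v=proj(n,[.53,.18,.062]);u,v=int(u),int(v)
        g=cv2.connectedComponentsWithStats(((im.max(2)<135)&(im.max(2)-im.min(2)<30)).astype(np.uint8))
        l=g[1][v,u];c=g[0] and g[3][l];print(n,'pad',c,g[2][l],onz(n,c,.062), )
        if n=='side':a=c
    print(tri(a,c))
E
python3 fit.py
```

```text
[ 0.527  -0.2218  0.0725  3.1186  0.1436]
[[-0.3, 0.4], [0.6, 0.9], [0.3, -1.1], [-0.4, -1.3], [0.5, 0.3], [-0.3, -1.3], [-0.2, -0.4], [0.2, 0.4], [0.8, -0.4], [1.8, 0.6], [-1.0, 0.5], [-0.6, -0.6], [0.7, 0.2]]
knobmid [ 0.5538 -0.2046  0.1888] rim [ 0.56296218 -0.22266992  0.13482069] pinch [ 0.55722595 -0.16752379  0.12269633]
0.0 [ 0.567 -0.204  0.181]
0.2 [ 0.549 -0.205  0.192]
0.4 [ 0.531 -0.211  0.202]
0.6 [ 0.514 -0.221  0.211]
0.8 [ 0.5   -0.235  0.22 ]
1.0 [ 0.488 -0.251  0.226]
1.2 [ 0.479 -0.27   0.231]
1.4 [ 0.474 -0.29   0.234]
1.6 [ 0.472 -0.312  0.235]
side pad [207.74053452 242.64587973] [188 229  40  29 898] [0.52496463 0.18390385]
top pad [192.56940063 195.55205047] [178 182  30  29 634] [0.52442799 0.18013468]
(array([0.52555272, 0.181124  , 0.05913455]), array([0.60834691, 0.1100686 ]), array([-0.1595691 , -0.23504039]))
```

```bash
python3 -m inch '[{"claw":0.2,"travel":[0.2,0.15,0.25],"turn":0.04},{"claw":0.2,"travel":[0.4,0.3,0.25],"turn":0.08},{"claw":0.2,"travel":[0.6,0.5,0.25],"turn":0.12},{"claw":0.2,"travel":[0.8,0.65,0.25],"turn":0.16},{"claw":0.2,"travel":[1.0,0.85,0.25],"turn":0.2}]' 20; python3 -m inch '[{"claw":0.0,"travel":[0.2,0.2,0],"turn":0.045},{"claw":0,"travel":[0.4,0.4,0],"turn":0.09},{"claw":0,"travel":[0.6,0.5,0],"turn":0.14},{"claw":0,"travel":[0.8,0.7,0],"turn":0.18},{"claw":0,"travel":[1.0,0.85,0],"turn":0.22}]'
```

```text
clock: 0.6
position: [0.3135, -0.4078, 0.3001]
ee_rot: [0.0, 0.908, 0.42, 0.0]
contact_force: [1.0, -0.6, -0.1]
width: 0.0513
gripper_force: 0.0
clock: 1.1
position: [0.5025, -0.2456, 0.2999]
ee_rot: [-0.0, 0.711, 0.703, -0.0]
contact_force: [0.7, -0.4, 0.3]
width: 0.0428
gripper_force: 0.0
```

```bash
python3 -m inch '[{"claw":0.0,"travel":[0.1,0.07,0],"turn":0.04},{"claw":0,"travel":[0.1,0.07,0],"turn":0.05},{"claw":0,"travel":[0.1,0.07,0],"turn":0.05}]'
```

```text
clock: 1.4
position: [0.522, -0.2326, 0.2994]
ee_rot: [-0.001, 0.655, 0.755, -0.0]
contact_force: [0.1, -0.1, 0.0]
width: 0.0427
gripper_force: 0.0
```

```bash
python3 -m inch '[{"claw":0.0,"travel":[0.16,0.135,0],"turn":0},{"claw":0,"travel":[0.16,0.135,-0.2],"turn":0},{"claw":0,"travel":[0.16,0.135,-0.4],"turn":0},{"claw":0,"travel":[0.16,0.135,-0.52],"turn":0},{"claw":0,"travel":[0.16,0.135,-0.52],"turn":0}]'
python3 - <<'E'
from h import *
a=imaging.get_image('side')[110:210,230:330,::-1];b=imaging.get_image('top')[130:230,280:380,::-1]
cv2.imwrite('pics/k1.png',np.hstack([cv2.resize(i,(400,400),interpolation=cv2.INTER_CUBIC) for i in(a,b)]))
E
```

```text
clock: 1.9
position: [0.5507, -0.2058, 0.1922]
ee_rot: [-0.004, 0.657, 0.754, -0.001]
contact_force: [-0.8, 0.5, 0.2]
width: 0.0428
gripper_force: 0.0
```

View pics/k1.png

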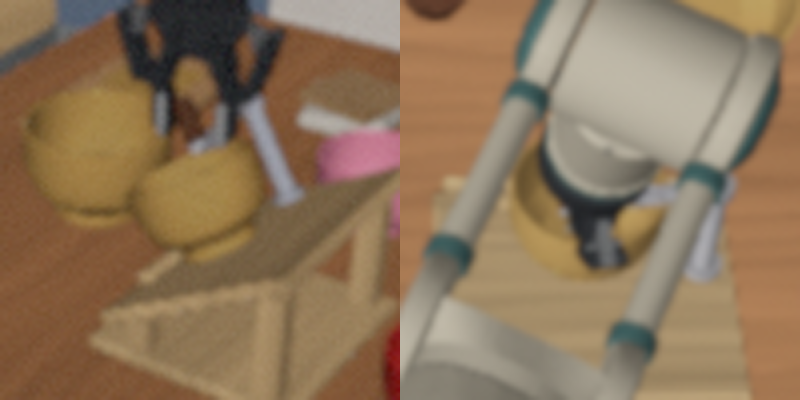

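```bash
python3 -m inch '[{"claw":0.0,"travel":[-0.04,-0.005,0.04],"turn":0.046},{"claw":0,"travel":[-0.1,-0.025,0.07],"turn":0.092},{"claw":0,"travel":[-0.14,-0.05,0.09],"turn":0.128},{"claw":0,"travel":[-0.18,-0.075,0.115],"turn":0.162},{"claw":0,"travel":[-0.22,-0.11,0.14],"turn":0.195}]'
```

```text
clock: 2.5
position: [0.5109, -0.2297, 0.2275]
ee_rot: [0.003, 0.396, 0.918, -0.0]
contact_force: [1.9, 0.2, -0.5]
width: 0.0426
gripper_force: 0.5
```

```bash
python3 -m inch '[{"claw":0.0,"travel":[-0.04,-0.045,-0.01],"turn":0.035},{"claw":0,"travel":[-0.08,-0.095,0.0],"turn":0.075},{"claw":0,"travel":[-0.11,-0.14,0.015],"turn":0.105},{"claw":0,"travel":[-0.13,-0.185,0.025],"turn":0.134},{"claw":0,"travel":[-0.15,-0.235,0.03],"turn":0.163}]'
```

```text
clock: 3.0
position: [0.4805, -0.2767, 0.2334]
ee_rot: [0.003, 0.151, 0.988, -0.001]
contact_force: [0.1, 0.7, 1.4]
width: 0.0424
gripper_force: 0.5
```

```bash
python3 -m inch '[{"claw":0.0,"travel":[-0.01,-0.05,0.01],"turn":0.03},{"claw":0,"travel":[-0.02,-0.105,0.01],"turn":0.057},{"claw":0,"travel":[-0.025,-0.16,0.01],"turn":0.08},{"claw":0,"travel":[-0.025,-0.195,0.01],"turn":0.09},{"claw":0,"travel":[-0.025,-0.195,0.01],"turn":0.09}]'
python3 - <<'E'
from h import *
a=imaging.get_image('side')[110:210,230:330,::-1];b=imaging.get_image('top')[130:230,280:380,::-1]
cv2.imwrite('pics/k2.png',np.hstack([cv2.resize(i,(400,400),interpolation=cv2.INTER_CUBIC) for i in(a,b)]))
E
```

```text
clock: 3.5
position: [0.4751, -0.3164, 0.2346]
ee_rot: [0.002, 0.013, 1.0, -0.002]
contact_force: [-0.1, -1.3, 0.1]
width: 0.0429
gripper_force: 0.0
```

View pics/k2.png

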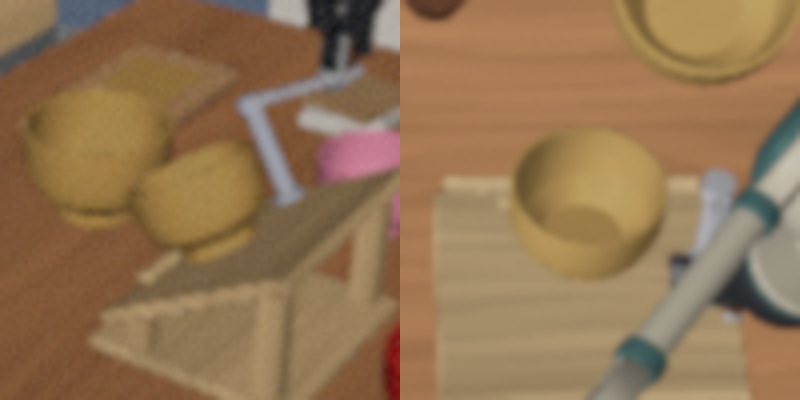

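The knob is aside: in the right half the keeper runs (717,185)→(733,318), straight up-slope, and the bowl is unmoved with its rim centre at (589,200). Next I back off upward and go above the bowl's +Y wall.

```bash
python3 -m inch '[{"claw":0.3,"travel":[0,0,0.1],"turn":0},{"claw":0.4,"travel":[0,0,0.3],"turn":0},{"claw":0.4,"travel":[0.1,0.2,0.3],"turn":0},{"claw":0.4,"travel":[0.2,0.4,0.3],"turn":0},{"claw":0.4,"travel":[0.3,0.55,0.3],"turn":0}]';python3 -m inch '[{"claw":0.4,"travel":[0.1,0.2,0],"turn":0},{"claw":0.4,"travel":[0.1,0.2,0],"turn":0}]'; python3 -c "
from h import *
s=get_state();print(s['position'],s['ee_rot'],s['qpos'])"
```

```text
clock: 4.1
position: [0.535, -0.2024, 0.2937]
ee_rot: [0.001, 0.012, 1.0, -0.0]
contact_force: [-0.4, 0.0, 0.1]
width: 0.0599
gripper_force: 0.0
clock: 4.3
position: [0.5565, -0.1594, 0.2931]
ee_rot: [0.001, 0.009, 1.0, 0.001]
contact_force: [-0.3, 0.0, -0.1]
width: 0.0599
gripper_force: 0.0
[ 0.55651779 -0.15937143  0.2930556 ] [0.00131111 0.00923342 0.99995545 0.00145454] [-0.40130101  0.26066252  1.42113617  0.0037137   1.45848304 -1.95404399]
```

```bash
python3 -m inch '[{"claw":0.4,"travel":[-0.005,-0.04,-0.2],"turn":0},{"claw":0.4,"travel":[-0.005,-0.04,-0.4],"turn":0},{"claw":0.4,"travel":[-0.005,-0.04,-0.55],"turn":0},{"claw":0.4,"travel":[-0.005,-0.04,-0.7],"turn":0},{"claw":0.4,"travel":[-0.005,-0.04,-0.8],"turn":0}]';python3 -m inch '[{"claw":0.4,"travel":[0,0,0],"turn":0}]'
python3 - <<'E'
from h import *
a=imaging.get_image('side')[110:210,230:330,::-1];b=imaging.get_image('top')[130:230,280:380,::-1]
cv2.imwrite('pics/g1.png',np.hstack([cv2.resize(i,(400,400),interpolation=cv2.INTER_CUBIC) for i in(a,b)]))
print(get_state()['position'])
E
```

```text
clock: 4.8
position: [0.5524, -0.1725, 0.1306]
ee_rot: [-0.001, 0.012, 1.0, 0.0]
contact_force: [0.3, 0.3, -0.1]
width: 0.0595
gripper_force: 0.0
clock: 4.9
position: [0.5513, -0.172, 0.1298]
ee_rot: [-0.003, 0.012, 1.0, 0.001]
contact_force: [-0.1, 0.4, 0.4]
width: 0.0597
gripper_force: 0.0
[ 0.55381018 -0.17296556  0.13294171]
```

View pics/g1.png

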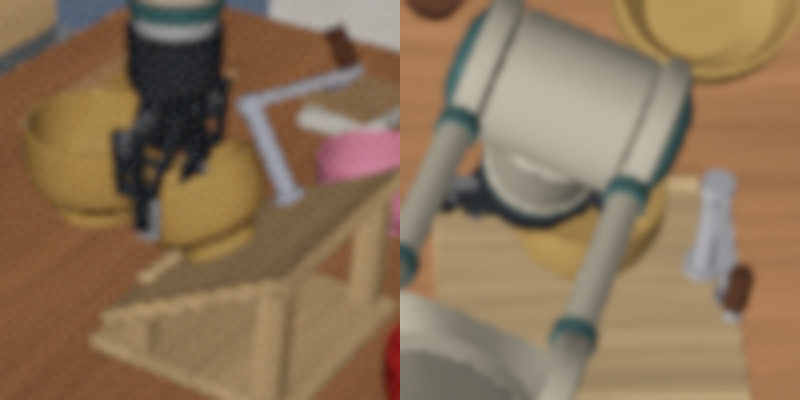

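The outer finger is outside the wall (148,230 left) and the other is inside the bowl; the keeper is still aside. Centring on the wall and closing softly.

```bash
python3 -m inch '[{"claw":0.2,"travel":[0.005,0.02,-0.015],"turn":0},{"claw":-0.2,"travel":[0.005,0.02,-0.015],"turn":0},{"claw":-0.6,"travel":[0.005,0.02,-0.015],"turn":0},{"claw":-0.8,"travel":[0.005,0.02,-0.015],"turn":0},{"claw":-1,"travel":[0.005,0.02,-0.015],"turn":0}]' 20;python3 -m inch '[{"claw":-1,"travel":[0,0,0],"turn":0},{"claw":-1,"travel":[0,0,0],"turn":0},{"claw":-1,"travel":[0,0,0],"turn":0},{"claw":-1,"travel":[0,0,0],"turn":0}]'
```

```text
clock: 5.5
position: [0.5559, -0.1692, 0.1301]
ee_rot: [0.002, 0.012, 1.0, -0.001]
contact_force: [2.2, -0.5, 1.4]
width: 0.0064
gripper_force: 19.5
clock: 5.9
position: [0.5556, -0.1687, 0.1298]
ee_rot: [0.001, 0.012, 1.0, -0.0]
contact_force: [4.2, 0.4, 3.4]
width: 0.0063
gripper_force: 21.4
```

Gripped (6.3 mm, 21 N). Lifting straight up slowly, then on.

```bash
python3 -m inch '[{"claw":-1,"travel":[0,0,0.03],"turn":0},{"claw":-1,"travel":[0,0,0.1],"turn":0},{"claw":-1,"travel":[0,0,0.2],"turn":0},{"claw":-1,"travel":[0,0,0.35],"turn":0},{"claw":-1,"travel":[0,0,0.5],"turn":0}]' 20;python3 -m inch '[{"claw":-1,"travel":[0,0,0.1],"turn":0},{"claw":-1,"travel":[0,0,0.1],"turn":0},{"claw":-1,"travel":[0,0,0.1],"turn":0}]'
python3 - <<'E'
from h import *
a=imaging.get_image('side')[70:210,230:330,::-1];b=imaging.get_image('top')[130:230,280:380,::-1]
cv2.imwrite('pics/l1.png',np.hstack([cv2.resize(i,(400,560),interpolation=cv2.INTER_CUBIC) for i in(a,b)]))
E
```

```text
clock: 6.4
position: [0.5518, -0.1676, 0.2284]
ee_rot: [-0.004, 0.012, 1.0, 0.001]
contact_force: [0.7, -0.3, -2.1]
width: 0.0065
gripper_force: 19.2
clock: 6.7
position: [0.553, -0.168, 0.2479]
ee_rot: [-0.002, 0.012, 1.0, 0.001]
contact_force: [-0.5, 0.4, -2.8]
width: 0.006
gripper_force: 19.2
```

View pics/l1.png

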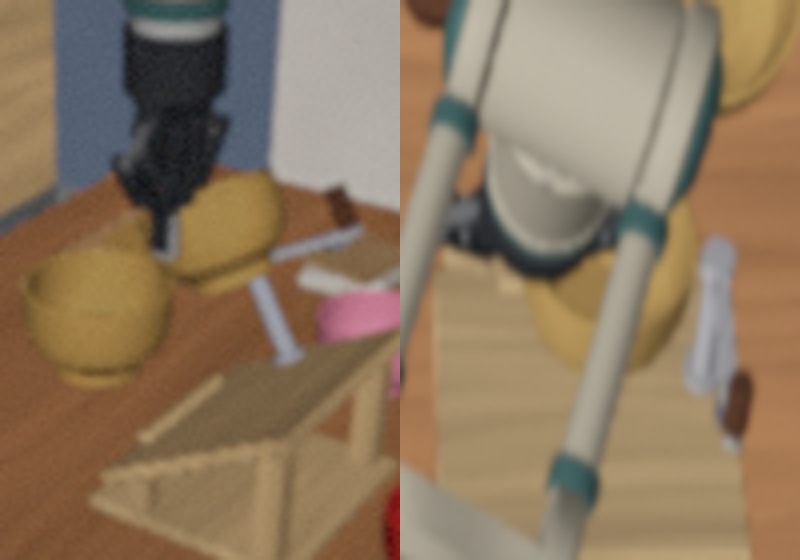

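The lifted bowl, at (225,230) in the left half, is held and still tilted about 30°; the keeper (knob at 340,205) is still aside. Plan: carry it to the pad, touch down the low foot edge (+X side), then drag the tool along an arc so the bowl pivots upright in the pads.

```bash
python3 -m inch '[{"claw":-1,"travel":[0,0.1,0],"turn":0},{"claw":-1,"travel":[0,0.25,0],"turn":0},{"claw":-1,"travel":[0,0.42,0],"turn":0},{"claw":-1,"travel":[0,0.6,0],"turn":0},{"claw":-1,"travel":[0,0.8,0],"turn":0}]' 20;python3 -m inch '[{"claw":-1,"travel":[0,0.2,0],"turn":0},{"claw":-1,"travel":[0.02,0.4,0],"turn":0},{"claw":-1,"travel":[0.02,0.6,0],"turn":0},{"claw":-1,"travel":[0.02,0.8,0],"turn":0},{"claw":-1,"travel":[0.02,0.95,0],"turn":0}]';python3 -m inch '[{"claw":-1,"travel":[0,0.1,0],"turn":0},{"claw":-1,"travel":[0.0,0.15,0],"turn":0},{"claw":-1,"travel":[0,0.15,0],"turn":0}]'; python3 -c "
from h import *
print(get_state()['position'])"
```

```text
clock: 7.3
position: [0.5533, -0.0076, 0.2472]
ee_rot: [-0.002, 0.013, 1.0, 0.0]
contact_force: [0.9, -0.4, -1.3]
width: 0.006
gripper_force: 19.4
clock: 7.8
position: [0.5572, 0.1837, 0.2471]
ee_rot: [-0.002, 0.011, 1.0, -0.0]
contact_force: [0.3, 0.2, -2.4]
width: 0.0063
gripper_force: 19.3
clock: 8.1
position: [0.5578, 0.2122, 0.2477]
ee_rot: [-0.001, 0.011, 1.0, -0.0]
contact_force: [-0.5, -0.4, -1.8]
width: 0.0057
gripper_force: 19.4
[0.55782451 0.21215581 0.24773064]
```

```bash
python3 -m inch '[{"claw":-1,"travel":[0,0.06,0],"turn":0},{"claw":-1,"travel":[0.0,0.12,-0.1],"turn":0},{"claw":-1,"travel":[0,0.12,-0.25],"turn":0},{"claw":-1,"travel":[0,0.12,-0.38],"turn":0},{"claw":-1,"travel":[0,0.12,-0.41],"turn":0}]' 20;python3 -m inch '[{"claw":-1,"travel":[0,0,0],"turn":0},{"claw":-1,"travel":[0,0,0],"turn":0}]'
python3 - <<'E'
from h import *
print(get_state()['position'])
a=imaging.get_image('side')[180:290,150:260,::-1];b=imaging.get_image('top')[150:260,140:250,::-1]
cv2.imwrite('pics/p1.png',np.hstack([cv2.resize(i,(400,400),interpolation=cv2.INTER_CUBIC) for i in(a,b)]))
E
```

```text
clock: 8.6
position: [0.5565, 0.2342, 0.1639]
ee_rot: [-0.003, 0.013, 1.0, -0.001]
contact_force: [-0.8, -0.5, -1.6]
width: 0.006
gripper_force: 19.7
clock: 8.8
position: [0.5596, 0.2353, 0.1685]
ee_rot: [0.001, 0.012, 1.0, 0.0]
contact_force: [1.0, -0.7, -0.7]
width: 0.0061
gripper_force: 19.7
[0.55961763 0.23533148 0.1684929 ]
```

View pics/p1.png

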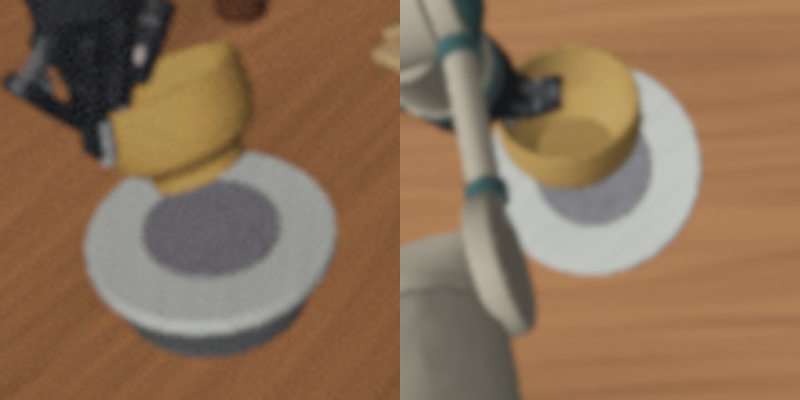

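The bowl is above the pad, still tilted, with its low foot edge at about (190,185) left over the pad's far part. Descending slowly to contact.

```bash
python3 -m inch '[{"claw":-1,"travel":[0,0,-0.03],"turn":0},{"claw":-1,"travel":[0,0,-0.06],"turn":0},{"claw":-1,"travel":[0,0,-0.09],"turn":0},{"claw":-1,"travel":[0,0,-0.11],"turn":0},{"claw":-1,"travel":[0,0,-0.12],"turn":0}]';for i in 1 2 3; do python3 -m inch '[{"claw":-1,"travel":[0,0,-0.006],"turn":0},{"claw":-1,"travel":[0,0,-0.01],"turn":0}]'|egrep 'posi|contact'; done
```

```text
clock: 9.4
position: [0.5581, 0.2354, 0.1423]
ee_rot: [-0.001, 0.012, 1.0, -0.0]
contact_force: [0.6, 0.2, -1.4]
width: 0.0063
gripper_force: 19.7
position: [0.5586, 0.2355, 0.1411]
contact_force: [0.8, -0.4, -2.1]
position: [0.5586, 0.2355, 0.1393]
contact_force: [-0.0, -0.5, -1.2]
position: [0.5585, 0.2354, 0.1371]
contact_force: [-0.5, 0.3, -1.2]
```

```bash
for i in 1 2 3; do python3 -m inch '[{"claw":-1,"travel":[0,0,-0.005],"turn":0},{"claw":-1,"travel":[0,0,-0.005],"turn":0}]'|egrep 'posi|contact'; done
```

```text
position: [0.5584, 0.2354, 0.136]
contact_force: [0.5, 0.1, -1.4]
position: [0.5585, 0.2354, 0.1351]
contact_force: [-0.4, 0.3, -2.1]
position: [0.5585, 0.2354, 0.1341]
contact_force: [0.4, 0.3, -1.9]
```

```bash
for i in 1 2 3; do python3 -m inch '[{"claw":-1,"travel":[0,0,-0.005],"turn":0},{"claw":-1,"travel":[0,0,-0.005],"turn":0}]'|egrep 'posi|contact'; done
```

```text
position: [0.5585, 0.2354, 0.1331]
contact_force: [-0.5, 0.5, -2.0]
position: [0.5585, 0.2354, 0.1321]
contact_force: [0.8, -0.2, -0.8]
position: [0.5586, 0.2356, 0.1314]
contact_force: [0.1, 0.4, 1.0]
```

```bash
python3 -m inch '[{"claw":-1,"travel":[0,0,-0.004],"turn":0},{"claw":-1,"travel":[0,0,-0.004],"turn":0}]'|egrep 'posi|contact'; python3 -m inch '[{"claw":-1,"travel":[-0.01,0,-0.002],"turn":0},{"claw":-1,"travel":[-0.02,0,-0.003],"turn":0},{"claw":-1,"travel":[-0.02,0,-0.003],"turn":0}]'|egrep 'posi|contact'
```

```text
position: [0.5587, 0.2358, 0.131]
contact_force: [-1.6, 1.3, 3.0]
position: [0.5556, 0.2358, 0.1306]
contact_force: [2.0, 2.4, 3.6]
```

```bash
for i in 1 2; do python3 -m inch '[{"claw":-1,"travel":[-0.01,0,-0.002],"turn":0},{"claw":-1,"travel":[-0.02,0,-0.004],"turn":0},{"claw":-1,"travel":[-0.02,0,-0.004],"turn":0}]'|egrep 'posi|contact';done
python3 - <<'E'
from h import *
a=imaging.get_image('side')[180:290,150:260,::-1];b=imaging.get_image('top')[150:260,140:250,::-1]
cv2.imwrite('pics/p2.png',np.hstack([cv2.resize(i,(400,400),interpolation=cv2.INTER_CUBIC) for i in(a,b)]))
E
```

```text
position: [0.552, 0.2357, 0.13]
contact_force: [3.5, 1.4, 6.3]
position: [0.5489, 0.2356, 0.1296]
contact_force: [4.2, 1.9, 6.1]
```

View pics/p2.png

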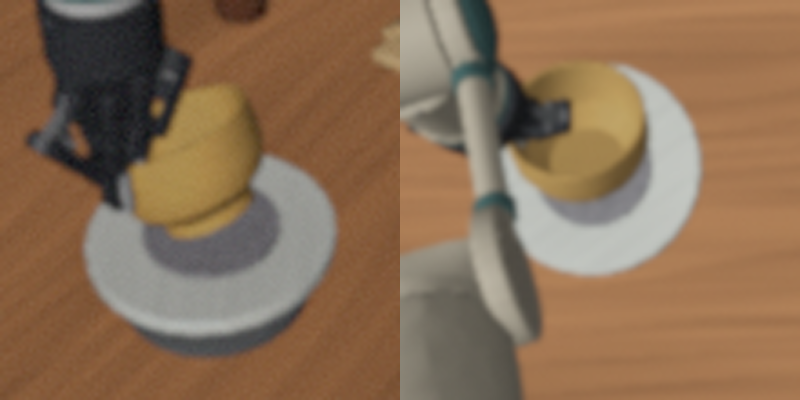

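The foot's low edge is on the pad (210,235 left), with the bowl tilted a little less. The force shows the edge holding by friction, so I continue the arc.

```bash
for i in 1 2; do python3 -m inch '[{"claw":-1,"travel":[-0.01,0,-0.002],"turn":0},{"claw":-1,"travel":[-0.02,0,-0.004],"turn":0},{"claw":-1,"travel":[-0.02,0,-0.004],"turn":0}]'|egrep 'posi|contact|grip';done; python3 -c "
from h import *
a=imaging.get_image('side');b=imaging.get_image('top')
np.savez('pics/q.npz',a=a,b=b)
# gold rim stats in top
for n,i in(('top',b),('side',a)):
    h=cv2.cvtColor(np.ascontiguousarray(i),cv2.COLOR_RGB2HSV); u,v=proj(n,[.53,.18,.1]).astype(int)
    m=np.zeros(h.shape[:2],bool);m[v-35:v+30,u-30:u+30]=1
    m&=(h[...,0]>15)&(h[...,0]<28)&(h[...,1]>120); ys,xs=np.nonzero(m);print(n,m.sum(),xs.min(),xs.max(),ys.min(),ys.max(),xs.mean(),ys.mean())"
```

```text
position: [0.5459, 0.2354, 0.1292]
contact_force: [5.2, 0.7, 6.8]
gripper_force: 31.4
position: [0.5427, 0.2354, 0.1289]
contact_force: [5.4, 0.5, 7.9]
gripper_force: 33.7
top 837 172 206 169 205 190.1230585424134 187.73237753882916
side 1072 187 223 203 245 206.22667910447763 224.70335820895522
```

```bash
for c in 1; do python3 -m inch '[{"claw":-0.88,"travel":[0,0,0.002],"turn":0},{"claw":-0.88,"travel":[0,0,0.004],"turn":0}]'|egrep 'posi|contact|grip|wid'; python3 -m inch '[{"claw":-0.86,"travel":[0,0,0],"turn":0},{"claw":-0.86,"travel":[0,0,0],"turn":0}]'|egrep 'posi|contact|grip|wid'; done
```

```text
position: [0.5421, 0.2351, 0.1292]
contact_force: [4.8, 0.4, 5.6]
width: 0.0062
gripper_force: 30.8
position: [0.5419, 0.2352, 0.1292]
contact_force: [3.9, 0.9, 7.4]
width: 0.0059
gripper_force: 31.1
```

```bash
for r in '[{"claw":-0.852,"travel":[0,0,0],"turn":0},{"claw":-0.852,"travel":[0,0,0],"turn":0}]'; do python3 -m inch '[{"claw":-0.855,"travel":[0,0,0],"turn":0},{"claw":-0.852,"travel":[0,0,0],"turn":0}]'|egrep 'contact|grip|wid'; python3 -m inch '[{"claw":-0.848,"travel":[0,0,0],"turn":0}]'|egrep 'contact|grip|wid'; python3 -m inch '[{"claw":-0.844,"travel":[0,0,0],"turn":0}]'|egrep 'contact|grip|wid';done
```

```text
contact_force: [4.6, 0.6, 6.8]
width: 0.0067
gripper_force: 26.4
contact_force: [4.3, 1.5, 7.4]
width: 0.0064
gripper_force: 23.8
contact_force: [4.1, 1.5, 6.0]
width: 0.0062
gripper_force: 21.5
```

```bash
python3 -m inch '[{"claw":-0.838,"travel":[0,0,0],"turn":0}]'|egrep 'contact|grip|wid'; python3 -m inch '[{"claw":-0.832,"travel":[0,0,0],"turn":0}]'|egrep 'contact|grip|wid'; python3 -m inch '[{"claw":-0.828,"travel":[0,0,0],"turn":0}]'|egrep 'contact|grip|wid'
```

```text
contact_force: [3.7, 2.0, 6.3]
width: 0.0066
gripper_force: 17.5
contact_force: [3.3, 1.0, 6.4]
width: 0.0073
gripper_force: 14.0
contact_force: [2.4, 2.2, 5.9]
width: 0.0073
gripper_force: 11.4
```

```bash
for i in 1 2; do python3 -m inch '[{"claw":-0.828,"travel":[-0.01,0,-0.003],"turn":0},{"claw":-0.828,"travel":[-0.02,0,-0.006],"turn":0},{"claw":-0.828,"travel":[-0.02,0,-0.006],"turn":0}]'|egrep 'posi|contact|grip|wid';done
cat > m.py <<'E'
from h import *
for n in('top','side'):
    i=imaging.get_image(n)
    h=cv2.cvtColor(np.ascontiguousarray(i),cv2.COLOR_RGB2HSV); u,v=proj(n,[.53,.18,.1]).astype(int)
    m=np.zeros(h.shape[:2],bool);m[v-35:v+30,u-30:u+30]=1
    m&=(h[...,0]>15)&(h[...,0]<28)&(h[...,1]>120); ys,xs=np.nonzero(m);print(n,m.sum(),xs.min(),xs.max(),ys.min(),ys.max(),xs.mean(),ys.mean())
E
python3 m.py
```

```text
position: [0.5327, 0.235, 0.1255]
contact_force: [-0.7, 2.4, 3.6]
width: 0.0071
gripper_force: 3.2
position: [0.5293, 0.2351, 0.1243]
contact_force: [-0.2, 0.1, 0.3]
width: 0.0073
gripper_force: 3.3
top 835 171 207 178 213 190.36646706586825 196.71497005988024
side 1199 193 230 207 251 211.9974979149291 229.1909924937448
```

```bash
cat > pred.py <<'E'
from h import *
prof=[(.034,0),(.036,.006),(.05,.024),(.0565,.042),(.057,.072)]
a=np.linspace(0,2*np.pi,90)
B=np.array([[r*np.cos(t),r*np.sin(t),z] for r,z in prof for t in a])
for xe in(.555,.563):
  for tl in(0,5,10,15,20,30):
    t=np.radians(tl);E=B-[.034,0,0]
    X=np.c_[E[:,0]*np.cos(t)+E[:,2]*np.sin(t),E[:,1],-E[:,0]*np.sin(t)+E[:,2]*np.cos(t)]+[xe,.1805,.061]
    o=[]
    for n in('top','side'):
        q=np.array([proj(n,p) for p in X]);o+=[q.min(0).round(1),q.max(0).round(1)]
    print(xe,tl,*o)
E
python3 pred.py
```

```text
0.555 0 [168.6 174.1] [209.1 213.9] [184.5 207.6] [230.8 252.1]
0.555 5 [168.4 172.2] [209.  212.3] [182.7 206.7] [229.5 250.8]
0.555 10 [168.3 170.4] [208.8 210.5] [181.  205.9] [228.  249.4]Traceback (most recent call last):
  File "pred.py", line 11, in <module>
    q=np.array([proj(n,p) for p in X]);o+=[q.min(0).round(1),q.max(0).round(1)]
                ~~~~^^^^^
  File "h.py", line 12, in proj
    p=P(n)@np.r_[X,1]; return p[:2]/p[2]
      ~^^^
  File "h.py", line 9, in P
    c=imaging.camera_params(n);K=np.array(c['camera_matrix']);T=np.linalg.inv(np.array(c['cam_to_world']))
ValueError: time passes only in moves, steps and waits
```

Measured outlines match an upright bowl on the pad (under about 5° tilt). Loosening in small steps, then a look.

```bash
python3 -m inch '[{"claw":-0.824,"travel":[0,0,0],"turn":0},{"claw":-0.82,"travel":[0,0,0],"turn":0},{"claw":-0.815,"travel":[0,0,0],"turn":0},{"claw":-0.81,"travel":[0,0,0],"turn":0},{"claw":-0.8,"travel":[0,0,0],"turn":0}]'|egrep 'posi|contact|grip|wid';python3 m.py;  python3 - <<'E'
from h import *
a=imaging.get_image('side')[180:290,150:260,::-1];b=imaging.get_image('top')[150:260,140:250,::-1]
cv2.imwrite('pics/p3.png',np.hstack([cv2.resize(i,(400,400),interpolation=cv2.INTER_CUBIC) for i in(a,b)]))
E
```

```text
position: [0.5309, 0.2357, 0.1251]
contact_force: [0.3, 0.5, 0.3]
width: 0.0084
gripper_force: 0.2
top 849 170 206 178 213 189.85041224970553 197.23439340400472
side 1241 192 230 208 251 211.72280419016923 229.68815471394038
```

View pics/p3.png

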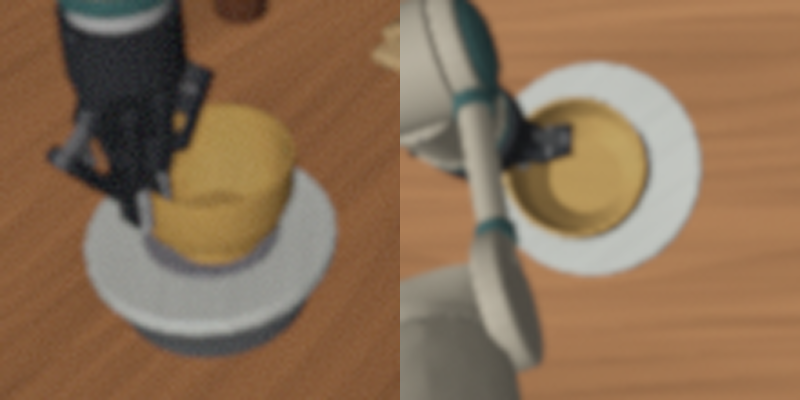

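The bowl stands upright on the pad, rim centre at about (577,167) in the right half, with the wheel at (598,167). Checking the centring offset numerically before letting go.

Run:
```python
from h import *
# rim right edge col ~648, bottom ~238, top ~97, left ~506 in crop
k=.275
f=lambda x,y:(140+(x-400)*k,150+y*k)
for q in((648,167),(577,238),(577,97),(577,167)): print(q,onz('top',f(*q),.134))
print('wheel',onz('top',f(598,168),.057),'pad t0',onz('top',(192.57,195.55),.062))
print('foot inner floor',onz('top',f(591,176),.074))
```

```text
(648, 167) [0.51254837 0.12228257]
(577, 238) [0.45713675 0.17864045]
(577, 97) [0.57031582 0.17922535]
(577, 167) [0.51378014 0.17893318]
wheel [0.52298566 0.17522812] pad t0 [0.52443425 0.18013287]
foot inner floor [0.51412494 0.17815081]
```

Offset is about −10 mm in x: within 15 mm but thin. I regrip softly, lift 3 mm, shift +9 mm and lower again.

```bash
python3 -m inch '[{"claw":-0.83,"travel":[0,0,0],"turn":0},{"claw":-0.86,"travel":[0,0,0],"turn":0},{"claw":-1,"travel":[0,0,0],"turn":0},{"claw":-1,"travel":[0,0,0],"turn":0}]' 20|egrep 'posi|contact|grip|wid';python3 -m inch '[{"claw":-1,"travel":[0,0,0.01],"turn":0},{"claw":-1,"travel":[0,0,0.018],"turn":0},{"claw":-1,"travel":[0,0,0.018],"turn":0}]'|egrep 'posi|contact|grip|wid'; python3 -m inch '[{"claw":-1,"travel":[0.015,0,0],"turn":0},{"claw":-1,"travel":[0.035,0,0],"turn":0},{"claw":-1,"travel":[0.05,0,0],"turn":0},{"claw":-1,"travel":[0.05,0,0],"turn":0}]'|egrep 'posi|contact|grip|wid'; python3 m.py
```

```text
position: [0.5304, 0.2351, 0.1254]
contact_force: [-1.3, -0.5, 2.9]
width: 0.0039
gripper_force: 19.8
position: [0.5308, 0.2357, 0.1286]
contact_force: [-0.4, -0.1, -2.3]
width: 0.0037
gripper_force: 19.5
position: [0.5413, 0.2355, 0.1285]
contact_force: [0.9, -0.8, -1.8]
width: 0.0036
gripper_force: 19.5
top 858 171 206 171 207 190.55128205128204 189.979020979021
side 1125 190 225 204 247 207.32977777777776 226.18488888888888
```

```bash
python3 -m inch '[{"claw":-1,"travel":[0,0,-0.007],"turn":0},{"claw":-1,"travel":[0,0,-0.014],"turn":0},{"claw":-1,"travel":[0,0,-0.014],"turn":0}]'|egrep 'posi|contact|grip';python3 -m inch '[{"claw":-0.91,"travel":[0,0,-0.002],"turn":0},{"claw":-0.9,"travel":[0,0,-0.002],"turn":0},{"claw":-0.89,"travel":[0,0,-0.002],"turn":0},{"claw":-0.885,"travel":[0,0,-0.002],"turn":0},{"claw":-0.88,"travel":[0,0,-0.002],"turn":0}]'|egrep 'posi|contact|grip|wid';python3 m.py
```

```text
position: [0.5406, 0.2356, 0.1261]
contact_force: [-0.5, 0.3, 1.2]
gripper_force: 19.8
position: [0.5406, 0.2356, 0.1254]
contact_force: [-0.4, 1.4, -0.6]
width: 0.0054
gripper_force: 0.6
top 843 171 207 172 207 190.76037959667852 190.47686832740214
side 1119 190 225 205 248 207.47006255585345 226.9401251117069
```

```bash
cat > c.py <<'E'
from h import *
# fit upright vs tilted bowl outline against saturation edge, in both views
from scipy.optimize import least_squares
im={n:imaging.get_image(n) for n in('top','side')}
M={n:P(n) for n in im}
prof=[(.034,0),(.036,.006),(.05,.024),(.0565,.042),(.057,.072)]
a=np.linspace(0,2*np.pi,60);B=np.array([[r*np.cos(t),r*np.sin(t),z] for r,z in prof for t in a])
S=8;D={}
for n,i in im.items():
    u,v=(np.linalg.multi_dot([M[n],[.525,.18,.1,1]]));p=M[n]@[.525,.18,.1,1];u,v=(p[:2]/p[2]).astype(int)
    w=np.ascontiguousarray(i[v-40:v+40,u-40:u+40]);w=cv2.resize(w,None,fx=S,fy=S,interpolation=cv2.INTER_CUBIC)
    h=cv2.cvtColor(w,cv2.COLOR_RGB2HSV);m=((h[...,0]>14)&(h[...,0]<30)&(h[...,1]>85)&(w.max(2)>60))
    k=w.max(2)<75  # dark gripper: ignore
    k=cv2.dilate(k.astype(np.uint8),np.ones((25,25)))>0
    if n=='top': k[:, :((171-u+40)*S)]=1
    D[n]=(m,k,u-40,v-40)
def cost(p):
    x,y,tx,ty=p;R=cv2.Rodrigues(np.array([tx,ty,0.]))[0];X=B@R.T;X=X-[0,0,X[:,2].min()]+[x,y,.061]
    c=0
    for n,(m,k,u0,v0) in D.items():
        q=np.c_[X,np.ones(len(X))]@M[n].T;q=(q[:,:2]/q[:,2:]-[u0,v0]+.5)*S-.5
        g=np.zeros(m.shape,np.uint8);cv2.fillConvexPoly(g,cv2.convexHull(q.astype(np.float32)).astype(np.int32),1)
        c+=((g>0)!=m)[~k].sum()
    return c/S**2
from scipy.optimize import differential_evolution as de
r=de(cost,[(.49,.56),(.16,.2),(-.15,.15),(-.3,.3)],seed=1,maxiter=60,popsize=12,tol=1e-4)
print(r.x.round(4),r.fun,'top-only xy offset from pad(.5245,.1805):',(r.x[:2]-[.5245,.1805]).round(4))
E
python3 c.py
```

```text
Traceback (most recent call last):
  File "c.py", line 10, in <module>
    u,v=(np.linalg.multi_dot([M[n],[.525,.18,.1,1]]));p=M[n]@[.525,.18,.1,1];u,v=(p[:2]/p[2]).astype(int)
    ^^^
ValueError: too many values to unpack (expected 2)
```

```bash
sed -i 's/u,v=(np.linalg.multi_dot.*;p=M/p=M/' c.py; python3 c.py
```

```text
[ 0.541   0.1816 -0.044  -0.1006] 142.0625 top-only xy offset from pad(.5245,.1805): [0.0165 0.0011]
```

```bash
python3 -m inch '[{"claw":-0.85,"travel":[0,0,0],"turn":0},{"claw":-0.75,"travel":[0,0,0],"turn":0},{"claw":-0.5,"travel":[0,0,0],"turn":0},{"claw":-0.3,"travel":[0,0,0],"turn":0},{"claw":-0.3,"travel":[0,0,0],"turn":0}]'|egrep 'posi|contact|grip|wid';python3 m.py; python3 -m inch '[{"claw":-0.3,"travel":[0,0,0.1],"turn":0},{"claw":-0.3,"travel":[0,0,0.3],"turn":0},{"claw":-0.3,"travel":[0,0,0.5],"turn":0},{"claw":-0.3,"travel":[0,0.2,0.6],"turn":0},{"claw":-0.3,"travel":[0,0.4,0.6],"turn":0}]'|egrep 'posi|contact|grip|wid'; python3 -m inch '[{"claw":-0.3,"travel":[0,0.2,0],"turn":0},{"claw":-0.3,"travel":[0,0.4,0.0],"turn":0},{"claw":-0.3,"travel":[0,0.6,0],"turn":0},{"claw":-0.3,"travel":[0,0.8,0],"turn":0},{"claw":-0.3,"travel":[0,0.8,0],"turn":0}]'|egrep 'posi|contact'; python3 m.py; sed -i "s/(h\[...,0\]>14)&(h\[...,0\]<30)&(h\[...,1\]>85)/(h[...,0]>15)\&(h[...,0]<28)\&(h[...,1]>110)/; /n=='top': k/d" c.py; python3 c.py
```

```text
position: [0.5405, 0.2353, 0.1254]
contact_force: [-0.8, -0.8, 0.0]
width: 0.0298
gripper_force: 0.0
top 824 170 206 172 207 190.5885922330097 190.61043689320388
side 1139 183 225 205 248 206.4231782265145 227.6057945566286
position: [0.5427, 0.3163, 0.2502]
contact_force: [0.8, -1.1, 0.3]
width: 0.0302
gripper_force: 0.0
position: [0.5396, 0.4806, 0.2441]
contact_force: [-0.7, -0.6, -0.2]
top 1029 171 206 172 207 188.42468415937805 189.6103012633625
side 1529 179 225 205 248 202.4035317200785 225.42315238718118
[ 0.5397  0.185   0.0957 -0.028 ] 252.296875 top-only xy offset from pad(.5245,.1805): [0.0152 0.0045]
```

```bash
python3 - <<'E'
s=open('c.py').read()
s=s.replace("    k=w.max(2)<75","    b=cv2.imread(f'pics/raw_{n[0]}0.png')[:,:,::-1];b=cv2.resize(np.ascontiguousarray(b[v-40:v+40,u-40:u+40]),None,fx=S,fy=S,interpolation=cv2.INTER_CUBIC)\n    d=lambda z:cv2.GaussianBlur(z[...,0].astype(np.float32)-z[...,2],(0,0),4)\n    m=(d(w)-d(b))>32\n    k=np.zeros(m.shape,np.uint8)  #").replace("    k=cv2.dilate","    #").replace("(-.15,.15),(-.3,.3)","(-.1,.1),(-.1,.1)")
# largest component per view
s=s.replace("    D[n]=","    l,g,st,_=cv2.connectedComponentsWithStats(m.astype(np.uint8));m=g==1+st[1:,4].argmax();k=k>0;ys,xs=np.nonzero(m);print(n,m.sum()/64,xs.min()/S+u-40,xs.max()/S+u-40,ys.min()/S+v-40,ys.max()/S+v-40)\n    D[n]=")
s+="\nz=[de(lambda q:cost([q[0],q[1],0,0]),[(.49,.56),(.16,.2)],seed=2)];print('upright',z[0].x,z[0].fun)\nfor n in D:\n    pass\nprint('pred ctr', [cost([x,.181,0,0]) for x in (.515,.52,.525,.53,.535,.54)])"
open('c.py','w').write(s)
E
python3 c.py
```

```text
top 1212.390625 169.0 208.375 170.0 209.375
side 927.140625 181.625 224.5 220.0 249.875
[0.5304 0.1878 0.0991 0.0928] 705.90625 top-only xy offset from pad(.5245,.1805): [0.0059 0.0073]
upright [0.53519732 0.18164571] 733.765625
pred ctr [np.float64(1416.609375), np.float64(1232.625), np.float64(1051.328125), np.float64(875.640625), np.float64(738.90625), np.float64(825.859375)]
```

Run:
```python
from h import *
M={n:P(n) for n in('top','side')}
a=np.linspace(0,6.28,120);B=np.array([[r*np.cos(t),r*np.sin(t),z] for r,z in [(.034,0),(.05,.024),(.0565,.042),(.057,.072)] for t in a])
for x in(.525,.53,.535):
    o=[]
    for n in M:
        q=np.c_[B+[x,.1805,.061],np.ones(len(B))]@M[n].T;q=q[:,:2]/q[:,2:];o+=[q.min(0).round(1),q.max(0).round(1)]
    print(x,*o)
print(onz('top',(188.7,189.7),.134),get_state()['clock'])
```

```text
0.525 [168.6 172.8] [209.1 212.6] [183.4 207.1] [229.6 251.5]
0.53 [168.7 171.1] [209.1 210.9] [181.9 206.4] [228.  250.7]
0.535 [168.7 169.4] [209.1 209.2] [180.4 205.8] [226.5 249.9]
[0.53198528 0.17895452] 19.8
```

```bash
python3 -c "
from h import *
print(ticket.sign_off())"
```

```text
the job is handed in; nothing more can be done
None
```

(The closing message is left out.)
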